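# Hold a spice jar up to the date reader

### The arm

A 7-joint arm with a two-finger parallel gripper is mounted at the origin on a cart in front of the work surface, level with it; the furniture and walls round the work are solid. World frame = base frame: x ahead of the robot, y to its left, z up, the work surface at z = 0. Lengths are in m, angles in rad, forces in N, time in s.
With the tool pointing down it reaches from about 0.4 to 0.85 m from the base axis. Payload 10.4 kg.
Tool frame: the origin (TCP) lies midway between the tips of the shut fingers; the grasp point (between the pads) lies 19 mm behind it; z points along the fingers, y is the line along which they close (so a half turn about z gives the same grasp; the last joint's range is limited). The gripper opens to 87 mm and grips with 3 to 60 N. Pads are 19 mm wide; open, the fingers measure 117 mm over their backs; the gripper's body (75 mm by 190 mm) begins 51 mm behind the grasp point.
Start: joints at [-1.269, 0.332, -0.065, 1.46, 0.022, 1.35, -0.088], TCP at [0.199, 0.592, 0.223] pointing down, gripper open.
Joint ranges: [-2.6, 2.6], [-0.5, 2.12], [-1.47, 1.34], [0.16, 2.42], [-1.27, 4.41], [0.06, 2.06], [-2.6, 2.6]. Speed limits (rad/s): [2.22, 2.22, 2.79, 2.79, 3.14, 3.14, 3.14].

### API

Orientations are given as a unit quaternion [x, y, z, w].
In Python, from bench import sensors, eyes, order gives the robot as it stands.
- The arm moves only by the tool arm_command, never from a script. Its argument "steps" is a list of rows, each an object with "rot": the turn, a rotation vector about the world's x, y, z in degrees, a list of three; "slide": the shift along the world's x, y, z in m, a list of three; "grip": the opening, from 0 (shut) to 1 (fully open). A call has exactly 8 rows; each row shifts and turns the commanded pose from where the row before left it; what a row does not reach is not made up. A row lasts 1/8 s, in which the tool goes at most 62.5 mm and 10.7 degrees, less where a joint would pass 70% of its speed; a pose out of reach is approached as far as the arm can. A call with a gripper value outside its range is refused whole. The fingers move at their own pace and stop on an object; "newtons" is the grip in N (left out, the last holds). Time passes only in rows, so rows that do not move let the fingers close, or fill a call up. It gives the time, the measured TCP pose, the force, the opening and the grip force at its end, in the units of the state.
- sensors.read_state(): the state, without advancing time (a new reading comes with each control period).
- eyes.camera(name): name is "side" or "top"; returns a dict with "pixels" (420x560x3 uint8, red, green, blue), "intrinsics" (3x3 intrinsics, pixels), "pose" (4x4, takes a point from camera to world coordinates). Camera axes: x right, y down, z forward; pixel columns grow to the right and rows downward; lengths in m; the calibration is good to about 2 mm. A picture is of the moment at which its call begins. There is no depth.
- order.close_job(): hands the job in; it is judged then, once.
Trained networks look in a picture, given as the dict that the camera call returned (one of the last four; its "shot" number tells which), for a name from the list of things; names that differ only in an ending like _2 or _b are one class to them, and where a whole thing is asked for, a point or a joint stands for the part that bears it (a point fixed in the world has none). Each returns a list of dicts, best first, with "conf" (0 to 1); they miss things now and then, are a little off and sometimes report something else, mostly with a low value. They report only what shows in the picture. A call takes as long as a camera call. They do not tell look-alikes from the thing itself.
- eyes.look_for(name, picture): "bbox" ([left, top, right, bottom] in pixels, round what is visible of it).
The state is a dict: "time": time; "joint_positions": joint angles; "joint_vel": joint speeds; "joint_torque": joint torques, N m; "ee_pos": TCP position; "eef_rot": TCP orientation; "ft_force": force on the tool from outside, world axes, zero at the start; "torque": the same for the moment, N m; "width": finger opening in m; "grip_force": force on a finger pad.
Only numpy, scipy, OpenCV 4.12 (cv2) and the standard library are available. Lean on these libraries where they do the work, as an engineer would, in place of code of your own. Each camera call takes 0.05 s, during which the arm holds its last target. There are 200 camera calls.

### The job

Take the red-capped spice jar out of the wooden tray and hold it up to the date reader, so that the underside of the jar faces the reader's round glass: centred on the glass, square to it, right way round (the jar leans just as the reader's head does) and with the base about 6 cm from the glass. Do not touch the reader, and leave the salt shaker, the pepper mill and the pink soap box where they are. Finish while still holding the jar there, steady in the air.

Things in the scene. Friction and masses are not known exactly. Their poses are not given: they have to be found in the camera images.
- spice_centre (a point): spice jar to be presented: clear round jar with a printed label and a red screw cap, 106 mm high, body 42 mm in diameter, cap (top 21 mm) 45 mm in diameter, about 0.11 kg; starts upright in one of the tray's pockets. The point is on its axis half-way up, 53 mm above its underside; z axis from base to cap. Best gripped from above by the cap.
- spice_base (a point): centre of the underside of the same spice jar, the face with the date on it, 53 mm below spice_centre along the jar's axis; z axis from the base to the cap
- rack: fixed open wooden tray, 82 mm (its x) by 295 mm (its y) and 36 mm high, walls 6 mm, floor 6 mm thick; three pockets in a row, centres at y = -0.096, 0 and +0.096 m, each holding one upright thing. Origin at the centre of its underside. Behind and above it hangs a wall cabinet: lower edge 0.326 m above the worktop, front 0.618 m ahead of the robot's axis; keep arm and gripper clear.
- reader_head: fixed head of the date reader: white rounded box 66 x 74 mm, 37 mm thick with its black back, on a short stalk; on its upper face a dark round glass 42 mm across in a blue ring. The face leans 30 degrees off level. Origin at the centre of the glass, 88 mm above the worktop; z axis straight out of the glass, up and leaning over to the side the glass faces, roughly towards the robot
- reader: stand of the date reader: round black foot 90 mm across, 12 mm high, and aluminium stalk. Origin under the centre of the foot, on the worktop. Fixed.
- salt_centre (a point): salt shaker with a grey cap, 44 mm in diameter, 90 mm high, upright in another pocket of the tray; the point is half-way up, 45 mm above its underside. Leave alone.
- mill_centre (a point): dark wooden pepper mill, 58 mm in diameter, 160 mm high, upright in another pocket of the tray; the point is half-way up, 80 mm above its underside. Leave alone.
- soap_centre (a point): pink plastic soap box lying on the worktop left of the reader, 86 x 47 mm, 38 mm high; the point is half-way up. Leave alone.
Not all that is in view belongs to the job. What is shaped like the part that bears spice_centre but blue is not meant.

How it is judged:
By the outcome, as a careful person would: the job done as asked, in the order asked, and still so for the second after the job is handed in, while the arm keeps its last pose, push and grip.
It also fails if it takes over 32 s, if anything falls off the work surface, if the arm or the gripper's body presses on something with over 40 N, if the wrist force passes 120 N, or if a joint passes its speed limit or range.

## Working session

There is one attempt and no reset: what is moved stays moved. The work goes in short steps, Python scripts to look and compute and a tool call to move; the robot and the scene stay as the last step left them, time stands still between calls to the robot, and variables do not carry over. Pictures are saved under pics/ and viewed, at most 10 in all, crops included, and the job is handed in when it is done.

Besides the shell and the picture viewer there is one more tool, called after "Call:" as a command line: name --argument value ..., lists and objects as JSON in quotes. arm_command: Moves the arm, as the interface text tells. Its arguments: {"type":"object","properties":{"steps":{"type":"array","items":{"type":"object","properties":{"rot":{"type":"array","items":{"type":"number"}},"slide":{"type":"array","items":{"type":"number"}},"grip":{"type":"number"}}}},"newtons":{"type":"number"}},"required":["steps"]}

```bash
mkdir -p pics; cat > h.py <<'E'
import numpy as np, cv2
from bench import sensors, eyes, order
def save(p,n): cv2.imwrite('pics/'+n+'.png', p['pixels'][:,:,::-1])
def ray(p,uv):
    T=np.array(p['pose']);K=np.array(p['intrinsics'])
    d=T[:3,:3]@np.linalg.solve(K,[uv[0],uv[1],1.]); return T[:3,3],d/np.linalg.norm(d)
def at_z(p,uv,z):
    o,d=ray(p,uv); return o+d*(z-o[2])/d[2]
def tri(prs):
    A=np.zeros((3,3));b=np.zeros(3)
    for p,uv in prs:
        o,d=ray(p,uv);M=np.eye(3)-np.outer(d,d);A+=M;b+=M@o
    return np.linalg.solve(A,b)
def proj(p,X):
    T=np.array(p['pose']);K=np.array(p['intrinsics'])
    c=K@(T[:3,:3].T@(np.array(X)-T[:3,3]));return c[:2]/c[2]
E
python3 - <<'E'
from h import *
np.set_printoptions(precision=3,suppress=True)
P={n:eyes.camera(n) for n in('side','top')}
for n,p in P.items():
    save(p,n+'0'); print(n,np.array(p['pose']),np.array(p['intrinsics'])[0])
    for k in('spice_centre','rack','reader_head','reader','salt_centre','mill_centre','soap_centre'):
        print(k,[(np.round(d['bbox']).tolist(),round(d['conf'],2)) for d in eyes.look_for(k,p)][:3])
s=sensors.read_state();print(s)
big=np.hstack([p['pixels'][:,:,::-1] for p in P.values()])
E
```

```text
side [[-0.998  0.026 -0.051  0.549]
 [ 0.056  0.638 -0.768  0.675]
 [ 0.012 -0.77  -0.638  0.701]
 [ 0.     0.     0.     1.   ]] [385.854   0.    278.699]
spice_centre [([273.0, 169.0, 290.0, 201.0], 0.78)]
rack [([263.0, 166.0, 299.0, 242.0], 0.91)]
reader_head [([244.0, 251.0, 286.0, 271.0], 0.6)]
reader [([244.0, 246.0, 287.0, 297.0], 0.6)]
salt_centre [([273.0, 196.0, 290.0, 227.0], 0.84)]
mill_centre [([269.0, 134.0, 284.0, 186.0], 0.9), ([297.0, 307.0, 338.0, 340.0], 0.54)]
soap_centre [([295.0, 307.0, 341.0, 343.0], 0.77)]
top [[-0.004 -0.994  0.107  0.355]
 [-1.     0.003 -0.01  -0.07 ]
 [ 0.009 -0.107 -0.994  1.527]
 [ 0.     0.     0.     1.   ]] [499.633   0.    270.362]
spice_centre [([374.0, 213.0, 396.0, 228.0], 0.75), ([299.0, 212.0, 321.0, 232.0], 0.69)]
rack [([256.0, 209.0, 354.0, 240.0], 0.6)]
reader_head [([197.0, 188.0, 226.0, 221.0], 0.61)]
reader [([195.0, 191.0, 227.0, 221.0], 0.79)]
salt_centre [([269.0, 215.0, 282.0, 228.0], 0.5)]
mill_centre [([333.0, 208.0, 356.0, 231.0], 0.88)]
soap_centre [([160.0, 221.0, 180.0, 258.0], 0.97)]
{'time': 0.8, 'joint_positions': array([-1.269,  0.332, -0.065,  1.46 ,  0.022,  1.35 , -0.089]), 'joint_vel': array([-0.001, -0.002,  0.   , -0.003,  0.   , -0.002,  0.   ]), 'joint_torque': array([  0.002, -62.298,   0.026, -39.012,  -0.061,   0.031,   0.   ]), 'ee_pos': array([0.199, 0.592, 0.223]), 'eef_rot': array([ 0.162,  0.987,  0.   , -0.   ]), 'ft_force': array([-0.741, -0.97 , -0.264]), 'torque': array([ 0.025, -0.013, -0.043]), 'grip_force': 0.0, 'width': 0.08697816265567845}
```

```bash
python3 - <<'E'
import cv2,numpy as np
a=cv2.imread('pics/side0.png')[110:350,150:390]; b=cv2.imread('pics/top0.png')[170:270,150:410]
cv2.imwrite('pics/c_top.png',cv2.resize(b,None,fx=3,fy=3,interpolation=cv2.INTER_CUBIC))
cv2.imwrite('pics/c_side.png',cv2.resize(a,None,fx=2.5,fy=2.5,interpolation=cv2.INTER_CUBIC))
E
```

```text
(no output)
```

View pics/c_top.png

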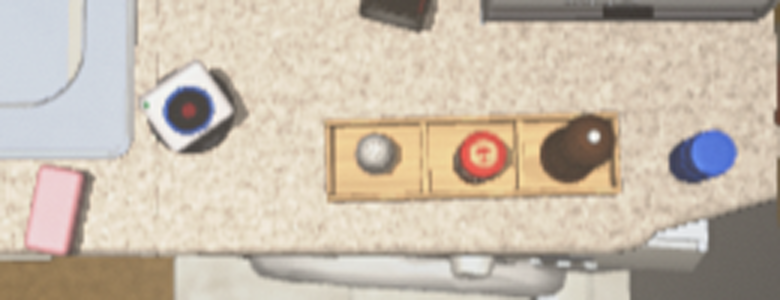

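View pics/c_side.png

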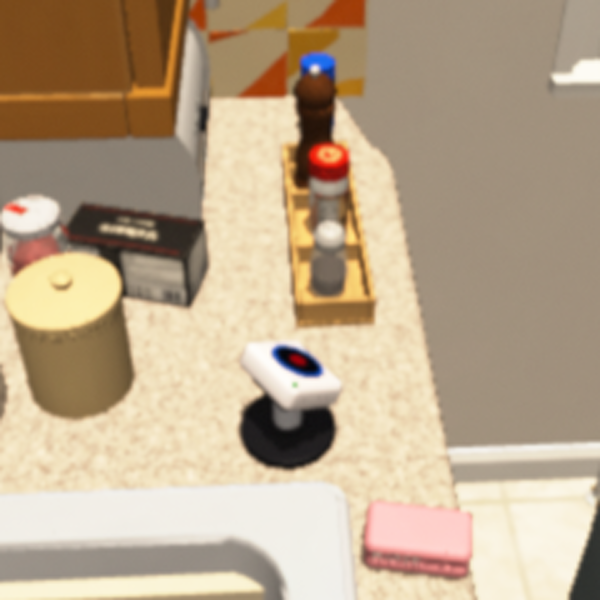

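The top view shows two candidates. The red-capped jar is at px (311,221) in the middle pocket, with the salt at (275,221) and the mill at (345,220) on either side. The blue-capped jar at (385,220) stands outside the tray. The red one in the tray is the one meant. The side view agrees, with the red cap at (281,173) and the glass at (269,254). Next I'll enlarge the head and measure its yaw.

```bash
python3 - <<'E'
from h import *
from scipy.optimize import least_squares
np.set_printoptions(precision=4,suppress=True)
P={n:eyes.camera(n) for n in('side','top')}
box={'side':(240,240,292,300),'top':(190,182,234,226)}
out=[];E={};R={}
for n,p in P.items():
    l,t,r,b=box[n]; c=p['pixels'].astype(int)
    im=c[t:b,l:r]
    rr,g,bl=im[...,0],im[...,1],im[...,2]
    m=((bl-g>25)|((rr+g+bl)<200)).astype(np.uint8)
    if n=='side': m[22:]=0
    # ring/glass: connected comp containing blue
    k,lab,st,ce=cv2.connectedComponentsWithStats(((bl-rr>25)&(bl-g>20)).astype(np.uint8))
    i=1+np.argmax(st[1:,4]); ys,xs=np.where(lab==i)
    h=cv2.convexHull(np.stack([xs,ys],1).astype(np.float32)).reshape(-1,2)
    E[n]=h.mean(0)+[l,t]; print(n,st[i],E[n],cv2.fitEllipse(h))
    cap=(c[...,0]-c[...,1]>90)&(c[...,0]-c[...,2]>90)
    w={'side':(268,160,295,185),'top':(295,208,325,235)}[n]
    ys,xs=np.where(cap[w[1]:w[3],w[0]:w[2]]); print('cap',xs.min()+w[0],xs.max()+w[0],ys.min()+w[1],ys.max()+w[1],xs.mean()+w[0],ys.mean()+w[1])
    out.append(cv2.resize(p['pixels'][t:b,l:r,::-1],(400,400*(b-t)//(r-l)),interpolation=cv2.INTER_CUBIC)[:400])
cv2.imwrite('pics/heads.png',np.hstack(out))
print('glass',tri([(P[n],E[n]) for n in P]),at_z(P['top'],E['top'],.088),at_z(P['side'],E['side'],.088))
E
```

```text
side [ 19   8  20  13 103] [267.8571 253.7857] ((28.345661163330078, 14.13660717010498), (9.441664695739746, 21.742820739746094), 115.11293029785156)
cap 273 289 167 181 281.0738636363636 174.1306818181818
top [14 17 18 16 84] [213.25  206.875] ((22.4581241607666, 24.197999954223633), (15.763995170593262, 17.095619201660156), 73.82124328613281)
cap 304 318 214 228 310.34285714285716 221.02857142857144
glass [0.5333 0.0825 0.082 ] [0.5337 0.0817 0.088 ] [0.5323 0.0884 0.088 ]
```

View pics/heads.png

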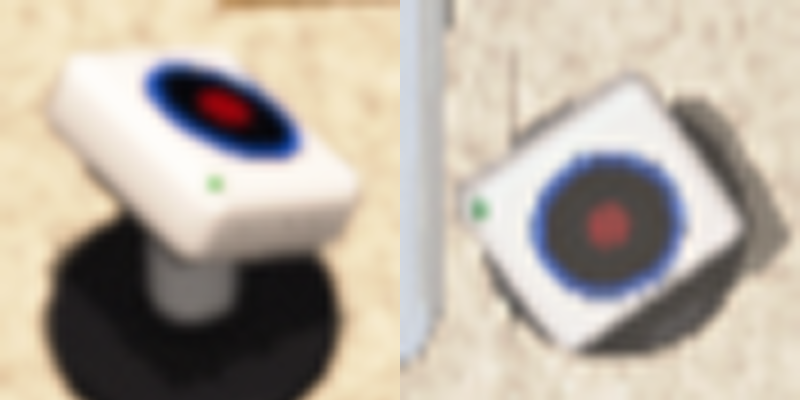

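The glass shows in both crops, and so do the four head corners. In the side crop they are at about (60,62), (238,50), (357,188) and (203,240); in the top crop, (632,78), (743,222), (572,350) and (463,190). I'll fit centre and yaw to these.

```bash
python3 - <<'E'
from h import *
from scipy.optimize import least_squares
from scipy.spatial.transform import Rotation as Ro
np.set_printoptions(precision=4,suppress=True)
P={n:eyes.camera(n) for n in('side','top')}
cs=np.array([[60,62],[238,50],[357,188],[203,240]])  # L F R N
ct=np.array([[632,78],[743,222],[572,350],[463,190]])-0.; ct[:,0]-=400
S=(cs+.5)/(400/52)-.5+[240,240]; T=(ct+.5)/(400/44)-.5+[190,182]
gs=(np.array([224,110])+.5)/(400/52)-.5+[240,240]; gt=(np.array([208,225])+.5)/(400/44)-.5+[190,182]
print('tri',[tri([(P['side'],a),(P['top'],b)]) for a,b in zip(S,T)])
best=[]
for dims in((66,74),(74,66)):
  for y0 in np.radians(np.arange(0,360,45)):
    def f(v,full=False):
        Rm=Ro.from_euler('ZY',[v[3],np.pi/6]).as_matrix()  # z leans towards yaw direction
        a,b=np.array(dims)/2000*v[4]
        L=np.array([[a,b,0],[a,-b,0],[-a,-b,0],[-a,b,0]])@Rm.T+v[:3]
        r=[]
        for n,C,g,o in(('side',S,gs,v[5:7]),('top',T,gt,np.zeros(2))):
            q=np.array([proj(P[n],x) for x in L])+o
            D=np.linalg.norm(q[:,None]-C[None],axis=2)
            r+=list(min((np.roll(q,k,0)-C for k in range(4)),key=lambda d:(d**2).sum()).ravel()); r+=list(2*(proj(P[n],v[:3])+o-g))
        return np.array(r+[(v[2]-.088)*1000,(v[4]-1)*10,v[5],v[6]])
    s=least_squares(f,[.533,.083,.088,y0,1,0,0]); best.append((s.cost,dims,s.x[:3],np.degrees(s.x[3])%360,s.x[4:]))
best.sort(key=lambda b:b[0])
seen=[]
for b in best:
    k=(round(b[0],2),b[1])
    if k not in seen: seen.append(k);print(*b)
    if len(seen)>5: break
# cap at top: z of cap top ~ .112
for n,uv in(('top',(310.8,221)),): print('cap',at_z(P[n],uv,.108),at_z(P[n],uv,.112))
print('capside',at_z(P['side'],(281,174),.104)); print('cap tri',tri([(P['side'],(281,174)),(P['top'],(310.8,221))]))
# rack yaw from top crop: corners in crop x3 coords
c=np.array([[325,121],[613,113],[620,191],[330,201]])/3+[150,170]
W=np.array([at_z(P['top'],u,.036) for u in c]);print('rack',W[:,:2],W.mean(0))
E
```

```text
tri [array([0.579 , 0.0761, 0.0971]), array([0.5317, 0.0436, 0.0683]), array([0.4952, 0.0982, 0.0646]), array([0.5426, 0.1316, 0.0833])]
33.75581690312219 (66, 74) [0.5368 0.0857 0.0873] 213.64546965724935 [0.9554 2.0678 1.9411]
38.37797209737043 (74, 66) [0.5367 0.0858 0.0873] 215.57455019056616 [0.9674 2.0674 1.9527]
70.06607918195817 (74, 66) [0.5368 0.0856 0.0875] 123.0031032414516 [0.8492 2.065  2.0572]
89.04849304318445 (66, 74) [0.5367 0.0856 0.0875] 123.18729665125508 [0.8418 2.0793 2.0648]
143.67074351966852 (66, 74) [0.5369 0.0857 0.0874] 26.587864627301258 [0.8629 1.9993 1.9911]
176.39771305996763 (74, 66) [0.5368 0.0858 0.0871] 298.90452060060807 [0.9429 2.0165 1.8946]
cap [ 0.4898 -0.199   0.108 ] [ 0.4894 -0.1986  0.112 ]
capside [ 0.4866 -0.1933  0.104 ]
cap tri [ 0.4884 -0.1994  0.1003]
rack [[ 0.5293 -0.0482]
 [ 0.5366 -0.3372]
 [ 0.4582 -0.3425]
 [ 0.4491 -0.0531]] [ 0.4933 -0.1953  0.036 ]
```

Call:
arm_command --steps '[{"slide": [0.029,-0.043,0.005],"rot": [0,0,-4.5],"grip": 1},{"slide": [0.029,-0.043,0.005],"rot": [0,0,-4.5],"grip": 1},{"slide": [0.029,-0.043,0.005],"rot": [0,0,-4.5],"grip": 1},{"slide": [0.029,-0.043,0.005],"rot": [0,0,-4.5],"grip": 1},{"slide": [0.029,-0.043,0.005],"rot": [0,0,-4.5],"grip": 1},{"slide": [0.029,-0.043,0.005],"rot": [0,0,-4.5],"grip": 1},{"slide": [0.029,-0.043,0.005],"rot": [0,0,-4.5],"grip": 1},{"slide": [0.029,-0.043,0.005],"rot": [0,0,-4.5],"grip": 1}]'

```text
time: 2.0
ee_pos: [0.4322, 0.2469, 0.263]
eef_rot: [0.46, 0.888, 0.0, 0.0]
ft_force: [1.2, 0.7, 0.2]
width: 0.0871
grip_force: 0.0
```

Call:
arm_command --steps '[{"slide": [0.005,-0.044,0],"rot": [0,0,-4.4],"grip": 1},{"slide": [0.005,-0.044,0],"rot": [0,0,-4.4],"grip": 1},{"slide": [0.005,-0.044,0],"rot": [0,0,-4.4],"grip": 1},{"slide": [0.005,-0.044,0],"rot": [0,0,-4.4],"grip": 1},{"slide": [0.005,-0.044,0],"rot": [0,0,-4.4],"grip": 1},{"slide": [0.005,-0.044,0],"rot": [0,0,-4.4],"grip": 1},{"slide": [0.005,-0.044,0],"rot": [0,0,-4.4],"grip": 1},{"slide": [0.005,-0.044,0],"rot": [0,0,-4.4],"grip": 1}]'

```text
time: 3.0
ee_pos: [0.4714, -0.1051, 0.2629]
eef_rot: [0.707, 0.707, 0.0, 0.0]
ft_force: [1.0, 0.1, 0.5]
width: 0.0869
grip_force: 0.0
```

Call:
arm_command --steps '[{"slide": [0.004,-0.023,0],"grip": 1},{"slide": [0.004,-0.023,0],"grip": 1},{"slide": [0.004,-0.023,0],"grip": 1},{"slide": [0.005,-0.023,0],"grip": 1},{"slide": [0,0,-0.03],"grip": 1},{"slide": [0,0,-0.03],"grip": 1},{"slide": [0,0,-0.04],"grip": 1},{"slide": [0,0,-0.03],"grip": 1}]'

```text
schema error: expected keys rot, slide, grip
```

```bash
python3 - <<'E'
from h import *
P={n:eyes.camera(n) for n in('side','top')}
print(sensors.read_state()['ee_pos'])
a=P['side']['pixels'][100:260,200:360,::-1];b=P['top']['pixels'][150:270,250:410,::-1]
cv2.imwrite('pics/pre.png',np.hstack([cv2.resize(a,(400,400),interpolation=2),cv2.resize(b,(400,300),interpolation=2,dst=None)if 0 else cv2.copyMakeBorder(cv2.resize(b,(400,300),interpolation=2),0,100,0,0,0)]))
E
```

```text
[ 0.47113168 -0.10865263  0.26301153]
```

View pics/pre.png

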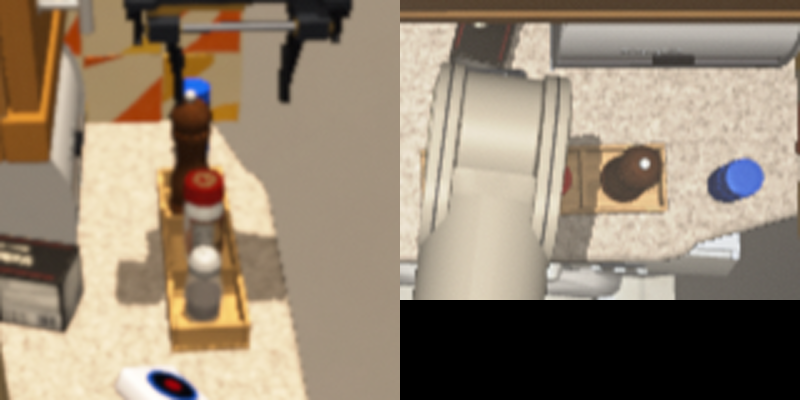

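The call was refused because every row needs a "rot". The picture shows the open gripper still short of the jar (red cap at crop (203,185)), with the fingers spread along x and the cabinet clear. The arm hides the jar from the top camera. I'll send the move again with "rot" in each row.

Call:
arm_command --steps '[{"slide": [0.004,-0.022,0],"rot": [0,0,0],"grip": 1},{"slide": [0.004,-0.022,0],"rot": [0,0,0],"grip": 1},{"slide": [0.004,-0.022,0],"rot": [0,0,0],"grip": 1},{"slide": [0.005,-0.022,0],"rot": [0,0,0],"grip": 1},{"slide": [0,0,-0.03],"rot": [0,0,0],"grip": 1},{"slide": [0,0,-0.03],"rot": [0,0,0],"grip": 1},{"slide": [0,0,-0.03],"rot": [0,0,0],"grip": 1},{"slide": [0,0,-0.03],"rot": [0,0,0],"grip": 1}]'

```text
time: 4.1
ee_pos: [0.4886, -0.191, 0.1417]
eef_rot: [0.706, 0.709, 0.0, -0.0]
ft_force: [0.4, -0.2, -0.3]
width: 0.0866
grip_force: 0.0
```

```bash
python3 - <<'E'
from h import *
P={n:eyes.camera(n) for n in('side',)}
s=sensors.read_state();e=s['ee_pos'];print(e,s['eef_rot'])
p=P['side']
print('TCP',proj(p,e),'fingers',proj(p,e+[.0435,0,0]),proj(p,e-[.0435,0,0]))
a=p['pixels'][120:240,220:340,::-1]
cv2.imwrite('pics/pre2.png',cv2.resize(a,(600,600),interpolation=2))
E
```

```text
[ 0.48666368 -0.19024037  0.13811772] [ 0.70543439  0.70877163 -0.00122458 -0.00189773]
TCP [281.27044    164.04660948] fingers [264.92659828 164.3810695 ] [297.54345078 163.71359894]
```

View pics/pre2.png

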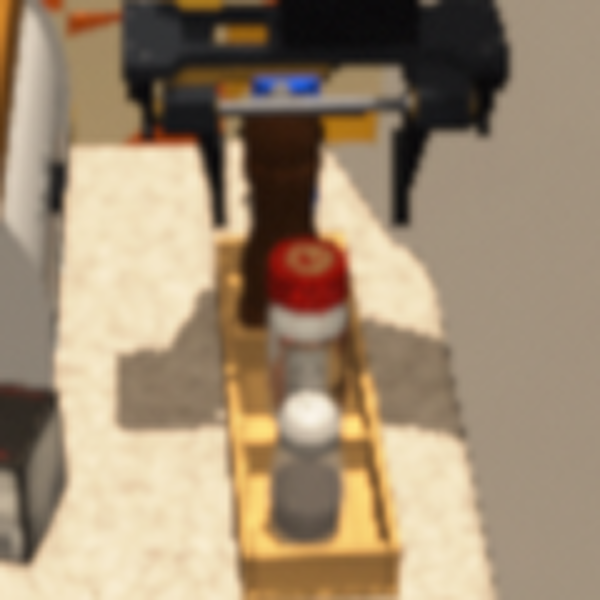

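Finger tips are at crop (218,225) and (402,225), straddling the cap at (308,272) evenly in x. The cap lies about 5 mm further towards -y. I'll correct that, go down and grip.

Call:
arm_command --newtons 20 --steps '[{"slide": [0,-0.005,0],"rot": [0,0,0],"grip": 1},{"slide": [0,0,-0.015],"rot": [0,0,0],"grip": 1},{"slide": [0,0,-0.015],"rot": [0,0,0],"grip": 1},{"slide": [0,0,-0.015],"rot": [0,0,0],"grip": 1},{"slide": [0,0,-0.013],"rot": [0,0,0],"grip": 1},{"slide": [0,0,0],"rot": [0,0,0],"grip": 1},{"slide": [0,0,0],"rot": [0,0,0],"grip": 0.3},{"slide": [0,0,0],"rot": [0,0,0],"grip": 0.3}]'

```text
time: 5.15
ee_pos: [0.4888, -0.1968, 0.0851]
eef_rot: [0.706, 0.708, 0.0, 0.0]
ft_force: [0.4, -0.5, -0.4]
width: 0.0742
grip_force: 0.0
```

Call:
arm_command --newtons 25 --steps '[{"slide": [0,0,0],"rot": [0,0,0],"grip": 0.3},{"slide": [0,0,0],"rot": [0,0,0],"grip": 0.3},{"slide": [0,0,0],"rot": [0,0,0],"grip": 0.3},{"slide": [0,0,0],"rot": [0,0,0],"grip": 0.3},{"slide": [0,0,0.01],"rot": [0,0,0],"grip": 0.3},{"slide": [0,0,0.01],"rot": [0,0,0],"grip": 0.3},{"slide": [0,0,0.015],"rot": [0,0,0],"grip": 0.3},{"slide": [0,0,0.015],"rot": [0,0,0],"grip": 0.3}]'

```text
time: 6.15
ee_pos: [0.4886, -0.1967, 0.1359]
eef_rot: [0.706, 0.708, 0.0, 0.0]
ft_force: [-0.3, -0.7, -0.9]
width: 0.0435
grip_force: 25.0
```

Call:
arm_command --steps '[{"slide": [0,0,0.036],"rot": [0,0,0],"grip": 0.3},{"slide": [0,0,0.036],"rot": [0,0,0],"grip": 0.3},{"slide": [0,0,0.036],"rot": [0,0,0],"grip": 0.3},{"slide": [-0.003,0.029,0],"rot": [2.15,-3.08,0],"grip": 0.3},{"slide": [-0.003,0.029,0],"rot": [2.15,-3.08,0],"grip": 0.3},{"slide": [-0.003,0.029,0],"rot": [2.15,-3.08,0],"grip": 0.3},{"slide": [-0.003,0.029,0],"rot": [2.15,-3.08,0],"grip": 0.3},{"slide": [-0.003,0.029,0],"rot": [2.15,-3.08,0],"grip": 0.3}]'

```text
time: 7.15
ee_pos: [0.4732, -0.051, 0.2436]
eef_rot: [0.696, 0.699, 0.162, 0.029]
ft_force: [1.0, 0.0, -2.2]
width: 0.0438
grip_force: 25.0
```

Call:
arm_command --steps '[{"slide": [-0.004,0.029,0],"rot": [2.15,-3.08,0],"grip": 0.3},{"slide": [-0.003,0.029,0],"rot": [2.15,-3.08,0],"grip": 0.3},{"slide": [-0.004,0.029,0],"rot": [2.15,-3.08,0],"grip": 0.3},{"slide": [0,0,0],"rot": [0,0,0],"grip": 0.3},{"slide": [0,0,0],"rot": [0,0,0],"grip": 0.3},{"slide": [0,0,0],"rot": [0,0,0],"grip": 0.3},{"slide": [0,0,0],"rot": [0,0,0],"grip": 0.3},{"slide": [0,0,0],"rot": [0,0,0],"grip": 0.3}]'

```text
time: 8.15
ee_pos: [0.4625, 0.0351, 0.2425]
eef_rot: [0.682, 0.684, 0.255, 0.046]
ft_force: [0.1, 0.7, -0.6]
width: 0.0438
grip_force: 25.0
```

```bash
python3 - <<'E'
from h import *
from scipy.spatial.transform import Rotation as Ro
np.set_printoptions(precision=4,suppress=True)
P={n:eyes.camera(n) for n in('side','top')}
s=sensors.read_state();e=s['ee_pos'];z=Ro.from_quat(s['eef_rot']).as_matrix()[:,2]
print(e,-z,'base est',e+.079*z,s['joint_positions'],s['width'])
for n,p in P.items(): print(n,proj(p,e+.079*z),proj(p,e+.079*z+.1*z),proj(p,e-.027*z))
a=P['side']['pixels'][160:310,200:350,::-1];b=P['top']['pixels'][150:250,180:280,::-1]
cv2.imwrite('pics/pres.png',np.hstack([cv2.resize(a,(400,400),interpolation=2),cv2.resize(b,(400,400),interpolation=2)]))
E
```

```text
[0.4625 0.0352 0.2425] [-0.4105 -0.2865  0.8657] base est [0.4949 0.0579 0.1741] [-0.517  -0.4421  0.4492  2.2088 -0.0989  0.8829 -0.0143] 0.043953618135723
side [284.8895 214.2345] [266.1776 253.3479] [306.3539 169.3678]
top [218.5899 217.106 ] [211.6032 206.1145] [227.0848 230.4702]
```

View pics/pres.png

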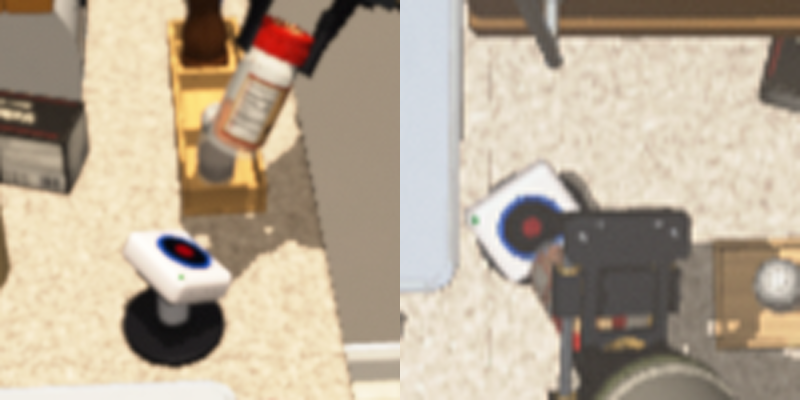

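In the picture the jar hangs tilted above the reader, with its base at side crop (238,140) and the glass at (185,250). The axis points at the glass, and the offset between model and image matches the side camera's 2 px bias. I'll advance 4 cm along the axis.

Call:
arm_command --steps '[{"slide": [0.0045,0.003,-0.009],"rot": [0,0,0],"grip": 0.3},{"slide": [0.0045,0.003,-0.009],"rot": [0,0,0],"grip": 0.3},{"slide": [0.004,0.0025,-0.0085],"rot": [0,0,0],"grip": 0.3},{"slide": [0.004,0.0025,-0.008],"rot": [0,0,0],"grip": 0.3},{"slide": [0,0,0],"rot": [0,0,0],"grip": 0.3},{"slide": [0,0,0],"rot": [0,0,0],"grip": 0.3},{"slide": [0,0,0],"rot": [0,0,0],"grip": 0.3},{"slide": [0,0,0],"rot": [0,0,0],"grip": 0.3}]'

```text
time: 9.25
ee_pos: [0.4795, 0.0463, 0.2084]
eef_rot: [0.682, 0.684, 0.255, 0.046]
ft_force: [-0.9, -0.2, -1.3]
width: 0.0437
grip_force: 25.0
```

```bash
python3 - <<'E'
from h import *
from scipy.spatial.transform import Rotation as Ro
np.set_printoptions(precision=4,suppress=True)
P={n:eyes.camera(n) for n in('side','top')}
s=sensors.read_state();e=s['ee_pos'];z=Ro.from_quat(s['eef_rot']).as_matrix()[:,2]
print(s['time'],e,-z,'base est',e+.079*z,'glass-base',np.array([.5365,.086,.0878])-e-.079*z)
p=P['side'];S=5.5;l,t=235,175
f=lambda X:((proj(p,X)-[l,t]+.5)*S).round().tolist()
g=np.array([.5365,.086,.0878])
print('model base',f(e+.079*z),'jar top',f(e-.027*z),'glass',f(g),'base+6cm',f(e+.139*z))
# base rim ellipse and parallel directions
cv2.imwrite('pics/fin.png',cv2.resize(p['pixels'][t:t+105,l:l+90,::-1],None,fx=S,fy=S,interpolation=2))
# outline of model jar in side
B=e+.079*z;u=np.cross(z,[0,0,1]);u/=np.linalg.norm(u);w=np.cross(z,u)
R=[f(B+.021*(np.cos(a)*u+np.sin(a)*w)) for a in np.radians([0,60,120,180,240,300])];print('rim',R)
R=[f(g+.021*(np.cos(a)*u+np.sin(a)*w)) for a in np.radians([0,60,120,180,240,300])];print('glass rim',R)
E
```

```text
9.35 [0.4795 0.0463 0.2083] [-0.411  -0.2867  0.8654] base est [0.5119 0.069  0.1399] glass-base [ 0.0246  0.017  -0.0521]
model base [233.0, 305.0] jar top [348.0, 66.0] glass [173.0, 432.0] base+6cm [173.0, 432.0]
rim [[201.0, 276.0], [248.0, 291.0], [281.0, 320.0], [267.0, 335.0], [218.0, 320.0], [185.0, 290.0]]
glass rim [[142.0, 402.0], [189.0, 416.0], [220.0, 446.0], [205.0, 463.0], [156.0, 449.0], [125.0, 418.0]]
```

View pics/fin.png

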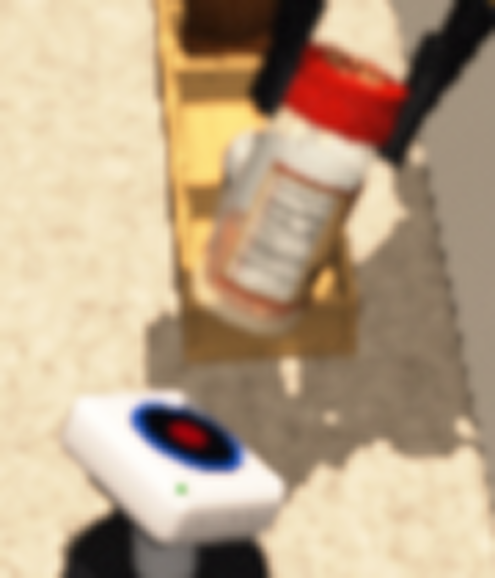

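The jar base rim spans about (203,290) to (300,318), and the glass is centred at (187,434). Both sit 14–18 px right of the model, which is the camera bias, so the base is centred to about 1–2 mm at 6 cm and the shapes agree. Handing in.

```bash
python3 -c "
from h import *
print(order.close_job())"
```

```text
the job is handed in; nothing more can be done
None
```

I handed the job in with the red-capped jar held steady above the reader glass. By my measurements its base is 6 cm away and centred to about 1–2 mm, and its lean matches the head's to about 2°; the hand-in returned no verdict.

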